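# Unlock the folding lid stay and shut the cutter chest

### The arm

A 7-joint arm with a two-finger parallel gripper is mounted at the origin on a cart in front of the work surface, level with it; the furniture and walls round the work are solid. World frame = base frame: x ahead of the robot, y to its left, z up, the work surface at z = 0. Lengths are in m, angles in degrees, forces in N, time in s.
With the tool pointing down it reaches from about 0.425 to 0.875 m from the base axis. Payload 4.7 kg.
Tool frame: the origin (TCP) lies on the mounting face of the last link; the fingertips stand tcp_to_tips ahead of it and the grasp point (between the pads) lies 164 mm ahead of it (tcp_to_tips is the distance from the TCP to the fingertips, in m); z points along the fingers, y is the line along which they close (so a half turn about z gives the same grasp; the last joint's range is limited). The gripper opens to 87 mm and grips with 3 to 60 N. Pads are 19 mm wide; open, the fingers measure 117 mm over their backs; the gripper's body (75 mm by 190 mm) begins 51 mm behind the grasp point.
Start: joints at [69.506, 18.392, -4.016, 83.108, 1.295, 78.541, -3.26], TCP at [0.236, -0.606, 0.405] pointing down, gripper open.
Joint ranges: [-163.93, 163.93], [-17.29, 119.83], [-79.2, 71.16], [3.27, 140.29], [-89.18, 269.18], [5.43, 117.66], [-154.24, 154.24]. Speed limits (degrees/s): [147.25, 147.25, 180, 180, 180, 180, 180].

### API

Orientations are given as [roll, pitch, yaw] about the fixed x, y, z axes, in that order (R = Rz(yaw) Ry(pitch) Rx(roll)).
In Python, from cell import get_obs, read_camera, sign_off, tcp_to_tips gives the robot as it stands.
- The arm moves only by the tool drive_tool, never from a script. Its argument "rows" is one flat list of numbers, 7 for each row, row after row: the shift along the tool's x, y, z in m, then the turn, a rotation vector about the tool's x, y, z in rad, then the gripper command: -1 is shut, 1 is fully open, values between are in proportion. In form: [tx, ty, tz, rx, ry, rz, fingers, tx, ty, tz, rx, ry, rz, fingers, ...]. A call has 1 to 5 rows; each row shifts and turns the commanded pose from where the row before left it, along the tool's axes as they then stand; what a row does not reach is not made up. A row lasts 1/8 s, in which the tool goes at most 62.5 mm and 10.7 degrees, less where a joint would pass 70% of its speed; a pose out of reach is approached as far as the arm can. A call is refused whole if a number of a shift passes 0.0625 or a number of a turn 0.188, either way. A call with a gripper value outside its range is refused whole. The fingers move at their own pace and stop on an object; "grip_force" is the grip in N (left out, the last holds). Time passes only in rows, so rows that do not move let the fingers close. It gives the time, the measured TCP pose, the force, the opening and the grip force at its end, in the units of the state.
- get_obs(): the state, without advancing time (a new reading comes with each control period).
- read_camera(name): name is "scene" or "top" or "wrist"; returns a dict with "color" (480x640x3 uint8, blue, green, red), "fov_y" (degrees; the focal length in pixels is half the picture's height over the tangent of half this angle, whatever the lens; pixels are square), "cx", "cy" (the principal point, pixels), "cam_to_world" (4x4, takes a point from camera to world coordinates); the wrist camera has in their place "mount" (4x4, takes a point from camera to tool coordinates, whose origin is the TCP and whose axes are the flange's). Camera axes: x right, y up, looking along -z (the intrinsics and any distortion apply to the point x, -y, -z); pixel columns grow to the right and rows downward; lengths in m; the calibration is good to about 2 mm. A picture is of the moment at which its call begins: read the wrist's pose just before it. There is no depth.
- sign_off(): hands the job in; it is judged then, once.
The state is a dict: "time_s": time; "qpos": joint angles; "joint_velocities": joint speeds; "effort": joint torques, N m; "tool_pos": TCP position; "tool_rot": TCP orientation; "force": force on the tool from outside, world axes, zero at the start; "wrist_torque": the same for the moment, N m; "grip_width": finger opening in m; "grasp_force": force on a finger pad.
Only numpy, scipy, OpenCV 4.12 (cv2) and the standard library are available. Lean on these libraries where they do the work, as an engineer would, in place of code of your own. Each camera call takes 0.05 s, during which the arm holds its last target. There are 200 camera calls.

### The job

Shut the plywood cutter chest: first lift the knee of its folding stay up and forward by the steel pin until it is past centre and unlocked, with the lid still standing open; then lower the lid by its handle without letting it drop, and press it down until the catch snaps and the lid sits on its rubber buffers, pressing gently so that they are not crushed. Leave the other things on the table where they are.

Things in the scene. Friction and masses are not known exactly. Their poses are not given: they have to be found in the camera images.
- chest: plywood chest, fixed to the table; 180 deep (x), 240 wide (y), about 110 high, open on top. Origin: centre of its underside; -x is its front (towards the robot, turned by its yaw), +y its left. Inside the front wall a carrier holds a spring ball catch at mid width and two rubber buffers; its height was set by hand and differs each time (8 mm lower to 5 mm higher).
- lid (a joint): lid angle in rad: 0 = open and locked (72 degrees up), about 1.257 = shut (1.22 to 1.315, as the carrier is set). 188 deep, 240 wide, 12 thick, about 0.65 kg (varies), hinged on the rear rim. Unlocked, the stiff knee still carries it while nearly open; lower down it falls if let go. About 9 mm before shut it meets the catch: 7 to 15 N down at the handle pushes it through and it snaps shut.
- knee (a joint): knee angle of the stay in rad: 0 = locked (sagging below centre, on its stop), 0.14 = its two links in line (centre), more = unlocked, folding up and forward; about 2.7 with the lid shut. The knee is stiff: about 6 N at the pin moves it and it stays where it is left up to about 0.9; beyond that the lid may start to fall.
- buffer (a joint): how far the lid squeezes the rubber buffers, in m: 0 = not touching, 0.0003 to 0.001 when the lid is shut and held by the catch; past 0.0028 they are crushed (about 30 N down at the handle with the lid shut). Springy, 20 N per mm; the reading is too coarse to steer by, so feel for the snap.
- knee_pin (a point): middle of the grip of the knee's pin, a round steel pin along the chest's y axis that sticks out to the left (+y) of the stay; grip 12 across, 42 long, this point 58 out from the stay's flat links and 136 above the table while locked. Lifted, it swings about stay_foot up and to the front: 13 mm of travel from locked makes 0.3 rad of knee angle.
- stay_foot (a point): lower pivot of the stay on the chest's left side, 65 above the table; axis along the chest's y. The two flat links of the stay are each 90 between pivots, so the pin turns about this axis at a radius of 90.
- lid_handle (a point): middle of the lid's handle, a round steel bar 12 across, 78 free between its posts, along the chest's y axis; 28 in front of the lid's front edge and 28 above its upper face (seen closed), so it can be pinched from straight above at every lid angle; 326 above the table when open, about 150 when shut.
- lid_hinge (a point): middle of the lid's hinge axis (chest's y axis), on the rear rim, 110 above the table. The handle turns about it at a radius of 218; seen closed the handle lies 214 in front of it and 40 above it.
- lid_top (a point): point on the lid's upper face at mid width, 150 in front of the hinge, above the catch: bare wood, where the lid may also be pressed. about 122 above the table when shut; pressing here takes 1.4 times the force at the handle.
- mushroom_a: brown mushroom cap, 65x60x44, on the table beneath the pin of the stay. Origin: centre of its underside. Leave alone.
- mushroom_b: brown mushroom cap, 57x48x30, on the table before the chest. Origin: centre of its underside. Leave alone.
- mushroom_c: brown mushroom cap, 58x52x31, on the table by the chest's right front corner. Origin: centre of its underside. Leave alone.
- tape: roll of tan tape lying flat, 104 across, 25 high, right of the chest. Origin: centre of its underside. Leave alone.
- jar: glass spice jar, 44 across, 109 high, behind the chest. Origin: centre of its underside. Leave alone.
- mug: orange mug, 101 high, to the right. Origin: centre of its underside. Leave alone.
- tea_box: green carton, 71x145x67, behind the chest. Origin: centre of its underside. Leave alone.

How it is judged:
By the outcome, as a careful person would: the job done as asked, in the order asked, and still so for the second after the job is handed in, with the robot touching nothing.
It also fails if it takes over 72 s, if anything falls off the work surface, if the arm or the gripper's body presses on something with over 40 N, if the wrist force passes 120 N, or if a joint passes its speed limit or range.

## Working session

There is one attempt and no reset: what is moved stays moved. The work goes in short steps, Python scripts to look and compute and a tool call to move; the robot and the scene stay as the last step left them, time stands still between calls to the robot, and variables do not carry over. Pictures are saved under pics/ and viewed, at most 10 in all, crops included, and the job is handed in when it is done.

Besides the shell and the picture viewer there is one more tool, called after "Call:" as name(argument=value, ...) on one line, values as JSON. drive_tool: Moves the arm, as the interface text tells. Its arguments: {"type":"object","properties":{"rows":{"type":"array","items":{"type":"number"}},"grip_force":{"type":"number"}},"required":["rows"]}

```bash
mkdir -p pics; ls
python3 - <<'E'
from cell import get_obs, read_camera, tcp_to_tips
import cv2
print(tcp_to_tips, get_obs())
for n in ("scene","top"):
    d=read_camera(n); cv2.imwrite(f"pics/{n}0.png",d["color"])
    print({k:v for k,v in d.items() if k!="color"})
E
```

```text
pics
0.1822 {'time_s': 0.0, 'qpos': array([69.50778287, 18.4378957 , -4.01450619, 83.17423196,  1.29189373,
       78.54202274, -3.26062372]), 'joint_velocities': array([0.03355439, 0.02307855, 0.10704704, 0.02055931, 0.03659739,
       0.11618752, 0.09816282]), 'effort': array([ 4.48967503e-04, -4.91286993e+01, -4.03566342e-01, -3.12529993e+01,
       -6.39283005e-02,  4.38176352e-02,  1.83660800e-04]), 'tool_pos': array([ 0.23600683, -0.60541495,  0.4036801 ]), 'tool_rot': array([-1.79890916e+02,  3.10211146e-03,  2.12997382e+01]), 'force': array([-0.43208094,  0.01938079,  0.45114877]), 'wrist_torque': array([ 0.00943648, -0.00230093, -0.04655964]), 'grasp_force': 0.0, 'grip_width': 0.08696902078085285}
{'fov_y': 51.20191488566098, 'cx': 322.00157383108433, 'cy': 228.62434820462053, 'cam_to_world': array([[ 0.77034574,  0.43815649, -0.46323463, -0.0636943 ],
       [-0.63723601,  0.50361411, -0.58335504, -1.03511143],
       [-0.0223093 ,  0.74457486,  0.66716608,  1.14005947],
       [ 0.        ,  0.        ,  0.        ,  1.        ]])}
{'fov_y': 47.46302164649049, 'cx': 319.6999807092245, 'cy': 235.53712787367732, 'cam_to_world': array([[-7.19284550e-03,  9.95553309e-01, -9.39248168e-02,
         4.89063608e-01],
       [-9.99973469e-01, -7.05295694e-03,  1.82124440e-03,
        -2.22132411e-01],
       [ 1.15069821e-03,  9.39354248e-02,  9.95577627e-01,
         1.48170106e+00],
       [ 0.00000000e+00,  0.00000000e+00,  0.00000000e+00,
         1.00000000e+00]])}
```

View pics/scene0.png

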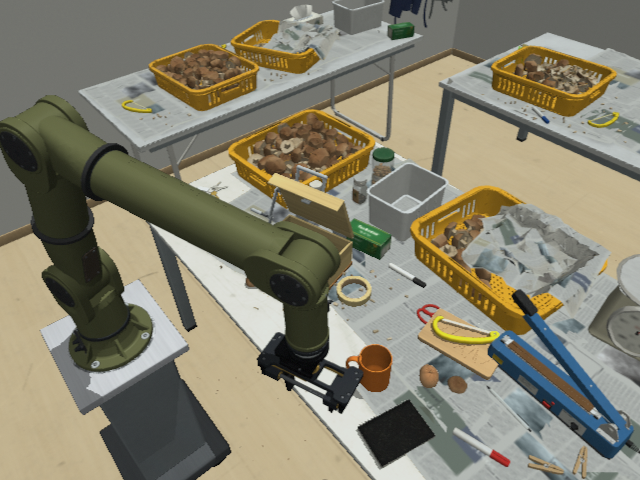

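View pics/top0.png

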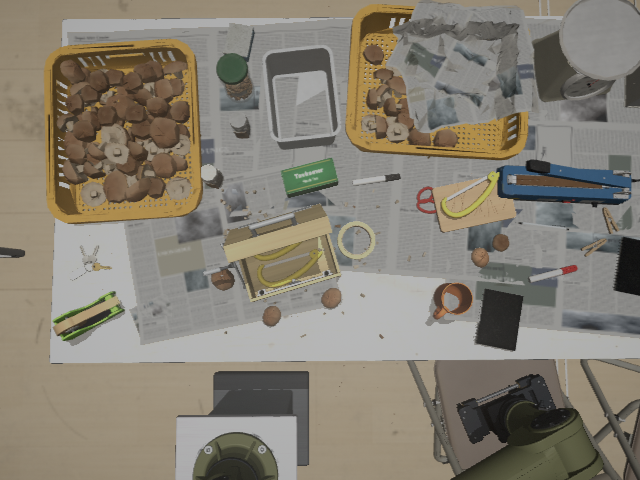

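Scene: the arm hides most of the chest. Top: the open chest is at about (285,255), handle on the lid at about (275,215), pin at about (212,270) over mushroom_a. I'll zoom in.

```bash
cat > h.py <<'E'
import numpy as np, cv2
from cell import get_obs, read_camera, tcp_to_tips
from scipy.spatial.transform import Rotation as R
def T_tool(o):
    T=np.eye(4);T[:3,:3]=R.from_euler('xyz',o['tool_rot'],degrees=True).as_matrix();T[:3,3]=o['tool_pos'];return T
def cam(n):
    o=get_obs();d=read_camera(n)
    d['M']=d['cam_to_world'] if n!='wrist' else T_tool(o)@d['mount']
    d['f']=240/np.tan(np.radians(d['fov_y']/2));return d
def ray(d,u,v):
    r=d['M'][:3,:3]@np.array([(u-d['cx'])/d['f'],-(v-d['cy'])/d['f'],-1]);return d['M'][:3,3],r
def at_z(d,u,v,z):
    c,r=ray(d,u,v);return c+r*(z-c[2])/r[2]
def proj(d,p):
    q=d['M'][:3,:3].T@(np.asarray(p)-d['M'][:3,3]);return d['cx']+d['f']*q[0]/-q[2],d['cy']-d['f']*q[1]/-q[2]
def crop(d,x0,y0,x1,y1,s,name):
    cv2.imwrite(name,cv2.resize(d['color'][y0:y1,x0:x1],None,fx=s,fy=s,interpolation=cv2.INTER_CUBIC))
E
python3 - <<'E'
from h import *
d=cam('top');crop(d,195,195,355,315,5,'pics/c1.png')
E
```

```text
(no output)
```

View pics/c1.png

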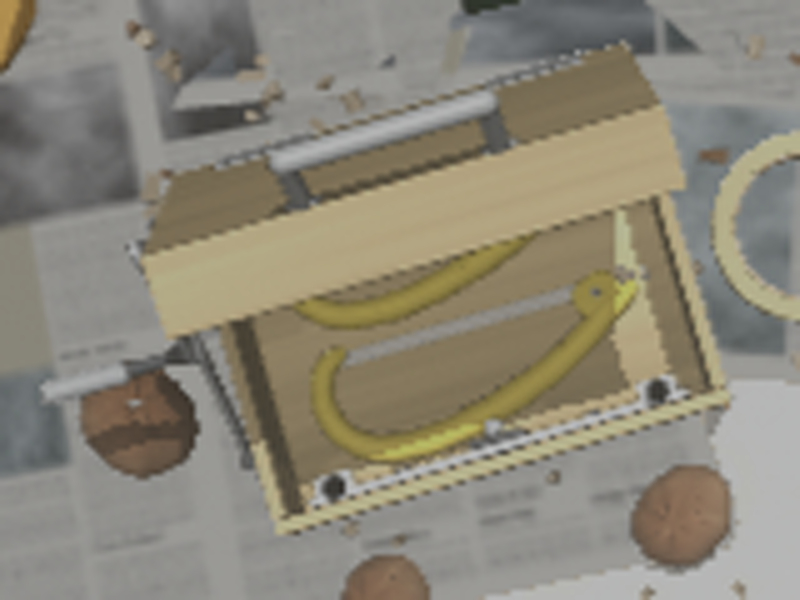

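Run:
```python
from h import *
d=cam('top')
P=lambda x,y,z:at_z(d,195+x/5-.4,195+y/5-.4,z)
fl,fr=P(282,530,.11),P(730,398,.11);h0,h1=P(277,162,.328),P(495,103,.328);p0,p1=P(45,392,.136),P(126,370,.136)
for n,a,b in(("front",fl,fr),("handle",h0,h1),("pin",p0,p1)):
    print(n,a,b,(a+b)/2,np.linalg.norm(a-b),np.degrees(np.arctan2((a-b)[1],(a-b)[0]))-90)
yaw=np.arctan2((fl-fr)[1],(fl-fr)[0])-np.pi/2
ex=np.array([np.cos(yaw),np.sin(yaw),0]);ey=np.array([-ex[1],ex[0],0])
o=(fl+fr)/2+ex*.09;o[2]=0
print("chest",o)
for q in(h0,h1,p0,p1): print((q-o)@ex,(q-o)@ey,q[2])
```

```text
front [ 0.45661356 -0.05204021  0.11      ] [ 0.52073933 -0.27633986  0.11      ] [ 0.48867645 -0.16419003  0.11      ] 0.23328619545837587 15.954878165214978
handle [ 0.61718167 -0.07622838  0.328     ] [ 0.64181083 -0.16896234  0.328     ] [ 0.62949625 -0.12259536  0.328     ] 0.09594885543166136 14.873782997009755
pin [0.52549816 0.06160537 0.136     ] [0.53602206 0.02187983 0.136     ] [0.53076011 0.0417426  0.136     ] 0.04109587657015221 14.837686514136166
chest [ 0.57520951 -0.13945081  0.        ]
0.05773392087508484 0.0492496840817989 0.32800000000000007
0.055923600989505856 -0.046682091678674376 0.32800000000000007
0.007469984845263886 0.20697585527220688 0.1359999999999999
0.006668720574694996 0.16588779074444052 0.1359999999999999
```

Call:
drive_tool(rows=[0,0,-0.06,0,0,0,1,0,-0.03,-0.06,0,0,0,1,0.04,-0.03,-0.05,0,0,-0.08,1,0.05,-0.02,0,0,0,-0.09,1,0.05,-0.02,0,0,0,-0.09,1])

```text
time_s: 0.82
tool_pos: [0.3189, -0.4579, 0.5655]
tool_rot: [179.9, -0.0, 36.3]
force: [0.6, 0.4, -0.3]
grip_width: 0.0868
grasp_force: 0.0
```

Call:
drive_tool(rows=[0.05,0,0,0,0,-0.09,1,0.05,0,0,0,0,-0.09,1,0.05,0,0,0,0,-0.09,1,0.05,0,0,0,0,-0.09,1,0.05,0,0,0,0,-0.09,1])

```text
time_s: 1.45
tool_pos: [0.4896, -0.2781, 0.5645]
tool_rot: [-180.0, 0.0, 62.1]
force: [0.0, -0.9, -0.0]
grip_width: 0.0873
grasp_force: 0.0
```

Call:
drive_tool(rows=[0.05,0,0,0,0,-0.09,1,0.05,0,0,0,0,-0.09,1,0.05,0,0,0,0,-0.09,1,0,0,0,0,0,-0.09,1,0,0,0,0,0,-0.09,1])

```text
time_s: 2.08
tool_pos: [0.547, -0.1405, 0.5647]
tool_rot: [-180.0, 0.0, 88.0]
force: [-0.5, -0.3, -0.1]
grip_width: 0.0868
grasp_force: 0.0
```

Call:
drive_tool(rows=[0.045,0,0,0,0,-0.075,1,0.045,0,0,0,0,-0.075,1,0.045,0,0,0,0,-0.075,1,0.04,0,0,0,0,-0.035,1,0,0,0,0,0,0,1])

```text
time_s: 2.7
tool_pos: [0.5335, 0.0371, 0.5654]
tool_rot: [179.9, -0.0, 103.1]
force: [0.1, -0.4, -0.1]
grip_width: 0.0869
grasp_force: 0.0
```

Run:
```python
from h import *
o=get_obs();print(o['tool_pos'],o['tool_rot'],o['qpos'])
d=cam('wrist');cv2.imwrite('pics/w1.png',d['color']);print(d['M'])
t=T_tool(o)
for p in((.530,.044,.136),(.6295,-.1226,.326)): print(t[:3,:3].T@(np.array(p)-t[:3,3]),proj(d,p))
```

```text
[0.53347713 0.03714509 0.56543264] [ 1.79948599e+02 -1.34587796e-02  1.03054292e+02] [ 30.0934425    4.82866281 -39.53225237  82.14771582   3.06229885
  94.0682353    3.93560527]
[[ 0.97439256 -0.21501976 -0.06576958  0.51642721]
 [ 0.22485056  0.93328331  0.28004372  0.11539685]
 [ 0.00116672 -0.28766085  0.95773163  0.54553057]
 [ 0.          0.          0.          1.        ]]
[ 0.00736228 -0.00222417  0.42943256] (np.float64(316.8707572171234), np.float64(188.9446877586236))
[-0.17736204  0.05724421  0.23944244] (np.float64(403.12908429384356), np.float64(507.1692664497051))
```

View pics/w1.png

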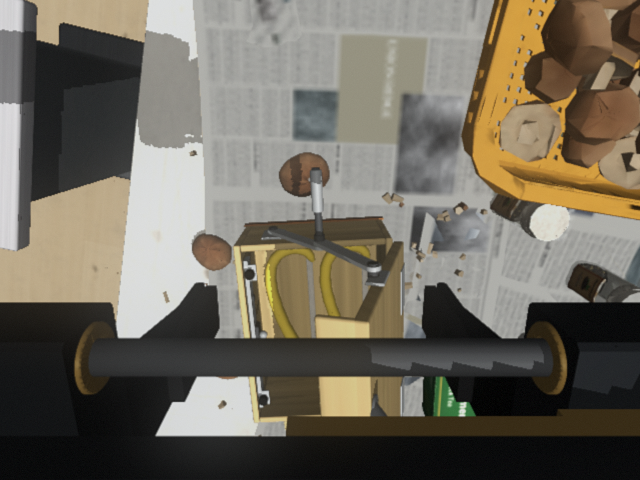

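Wrist view: the pin runs from (316,168) to (319,212), and its middle matches the prediction (317,189). The stay foot is at (272,232) and the lid pivot at (374,268). I'll descend on the pin.

Call:
drive_tool(rows=[0.007,-0.002,0.06,0,0,-0.03,0.2,0,0,0.06,0,0,0,0.2,0,0,0.06,0,0,0,0.2,0,0,0.04,0,0,0,0.2,0,0,0,0,0,0,0.2], grip_force=20)

```text
time_s: 3.38
tool_pos: [0.53, 0.037, 0.3417]
tool_rot: [-179.6, -0.1, 104.2]
force: [0.2, 0.6, 0.7]
grip_width: 0.0532
grasp_force: 0.0
```

Run:
```python
from h import *
o=get_obs();print(o['tool_pos'],o['tool_rot'],o['grip_width'],o['force'])
t=T_tool(o)
print(t[:3,:3].T@(np.array((.530,.044,.136+.0))-t[:3,3]))
d=cam('wrist');cv2.imwrite('pics/w2.png',d['color']);print(proj(d,(.530,.044,.136)))
```

```text
[0.53002476 0.03697795 0.34172617] [-1.79608994e+02 -8.59806743e-02  1.04235491e+02] 0.053161046763155535 [0.16762734 0.62844499 0.69455467]
[0.00650378 0.00310674 0.20571975]
(np.float64(324.55832569174095), np.float64(273.33024184765367))
```

View pics/w2.png

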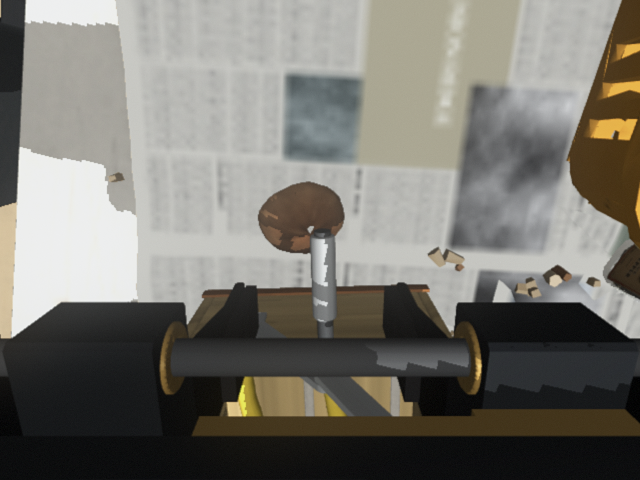

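Pin grip spans (321,232) to (325,322), matching the prediction (325,273). I'll shift 7 mm outward, go down and close.

Call:
drive_tool(rows=[0.007,0.002,0,0,0,-0.01,0.2,0,0,0.025,0,0,0,0.2,0,0,0.017,0,0,0,0.2,0,0,0,0,0,0,-1,0,0,0,0,0,0,-1])

```text
time_s: 4.05
tool_pos: [0.5317, 0.0463, 0.3038]
tool_rot: [179.9, 0.0, 105.0]
force: [0.2, -0.5, 0.1]
grip_width: 0.0393
grasp_force: 0.0
```

Call:
drive_tool(rows=[0,0,0,0,0,0,-1,0,0,0,0,0,0,-1])

```text
time_s: 4.3
tool_pos: [0.5315, 0.0461, 0.3034]
tool_rot: [179.9, 0.0, 104.9]
force: [-0.7, 0.1, 0.0]
grip_width: 0.02
grasp_force: 0.0
```

Call:
drive_tool(rows=[0,0,0.002,0,0,0,-1,0,0,0,0,0,0,-1,0,0,0,0,0,0,-1])

```text
time_s: 4.68
tool_pos: [0.5295, 0.0456, 0.3011]
tool_rot: [-179.6, 0.1, 104.9]
force: [-10.7, -2.3, 10.4]
grip_width: 0.011
grasp_force: 20.0
```

Call:
drive_tool(rows=[0,-0.003,-0.002,0,0,0,-1,0,-0.003,-0.002,0,0,0,-1,0,-0.003,-0.002,0,0,0,-1,0,0,0,0,0,0,-1])

```text
time_s: 5.18
tool_pos: [0.5221, 0.0434, 0.3064]
tool_rot: [-179.9, 0.0, 104.9]
force: [1.3, -2.3, -9.6]
grip_width: 0.0113
grasp_force: 20.0
```

Call:
drive_tool(rows=[0,-0.003,-0.002,0,0,0,-1,0,-0.003,-0.0015,0,0,0,-1,0,-0.003,-0.0015,0,0,0,-1,0,-0.003,-0.001,0,0,0,-1,0,0,0,0,0,0,-1])

```text
time_s: 5.8
tool_pos: [0.511, 0.0404, 0.3134]
tool_rot: [180.0, 0.1, 104.9]
force: [1.5, -4.1, -7.1]
grip_width: 0.0109
grasp_force: 20.0
```

Call:
drive_tool(rows=[0,0,0,0,0,0,0.2,0,0,0,0,0,0,0.2,0,0,0,0,0,0,0.2,0,0,-0.03,0,0,0,0.2,0,0,-0.05,0,0,0,0.2])

```text
time_s: 6.42
tool_pos: [0.5104, 0.0409, 0.3925]
tool_rot: [-179.8, -0.1, 105.0]
force: [0.5, -0.7, 0.7]
grip_width: 0.0493
grasp_force: 0.0
```

Call:
drive_tool(rows=[0,0,-0.06,0,0,0,0.2,0,0,-0.06,0,0,0,0.2,0,0,-0.03,0,0,0,0.2,0,0,0,0,0,0,0.2])

```text
time_s: 6.92
tool_pos: [0.5112, 0.0416, 0.5457]
tool_rot: [179.7, 0.1, 105.0]
force: [-1.3, 0.7, -0.5]
grip_width: 0.0521
grasp_force: 0.0
```

Run:
```python
from h import *
o=get_obs();print(o['tool_pos'],o['tool_rot'],o['grip_width'],o['force'])
d=cam('wrist');cv2.imwrite('pics/w3.png',d['color'])
t=cam('top');crop(t,195,195,355,315,5,'pics/c2.png')
print(proj(d,(.511,.0404,.149)))
```

```text
[0.51121699 0.04161215 0.54572772] [1.79703709e+02 7.08727654e-02 1.05002913e+02] 0.05209751899323917 [-1.34791097  0.72103695 -0.46478956]
(np.float64(316.22297205772213), np.float64(203.78200929350686))
```

View pics/w3.png

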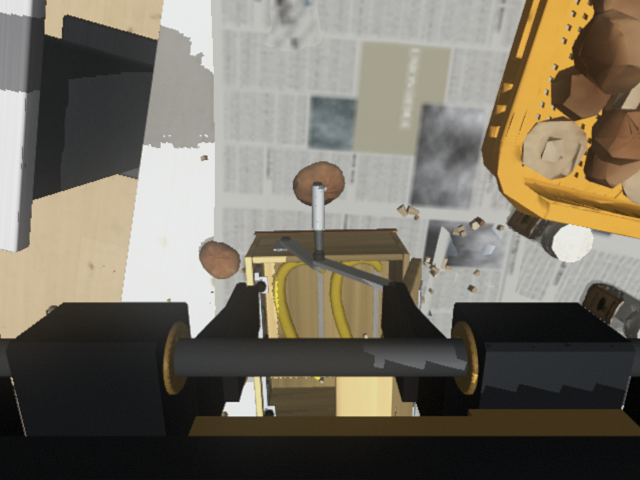

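Pin grip now spans (319,184) to (319,230), forward of the foot by 34 px (48 before): it stays lifted. Lid handle next.

View pics/c2.png

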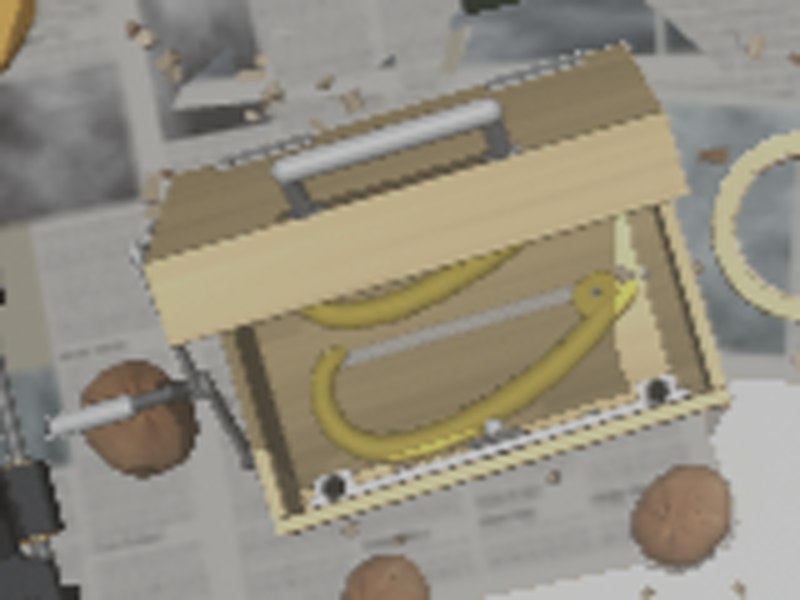

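Handle now from (277,170) to (496,111) in the crop, shifted slightly forward; the lid is still open.

Run:
```python
from h import *
o=get_obs();t=T_tool(o);d=cam('top')
P=lambda x,y,z:at_z(d,195+x/5-.4,195+y/5-.4,z)
a,b=P(277,170,.326),P(496,111,.326);m=(a+b)/2;print(a,b,m,np.linalg.norm(a-b),np.degrees(np.arctan2((a-b)[1],(a-b)[0]))-90)
print(t[:3,:3].T@(m-t[:3,3]))
```

```text
[ 0.61397759 -0.07599189  0.326     ] [ 0.63863227 -0.16928747  0.326     ] [ 0.62630493 -0.12263968  0.326     ] 0.0964982870966684 14.802830202323463
[-0.18795306  0.06935927  0.21619358]
```

Call:
drive_tool(rows=[-0.047,0.017,-0.005,0,0,0,0.4,-0.047,0.018,0,0,0,0,0.4,-0.047,0.017,0,0,0,0,0.4,-0.047,0.017,0,0,0,0,0.4,0,0,0,0,0,0,0.4])

```text
time_s: 7.7
tool_pos: [0.6275, -0.1283, 0.5433]
tool_rot: [-179.7, -0.1, 104.6]
force: [-0.0, 0.6, -0.2]
grip_width: 0.0609
grasp_force: 0.0
```

Run:
```python
from h import *
o=get_obs();print(o['tool_pos'],o['tool_rot'],o['grip_width'],o['force'],o['qpos'])
t=T_tool(o);m=np.array([.6263,-.1226,.326]);print(t[:3,:3].T@(m-t[:3,3]))
d=cam('wrist');crop(d,0,0,640,480,1,'pics/w4.png')
print(proj(d,m))
```

```text
[ 0.62749071 -0.12830073  0.54332995] [-1.79681311e+02 -1.29986986e-01  1.04584991e+02] 0.06091860959664793 [-0.0248364   0.58865982 -0.23119197] [ 34.11254324  19.0538528  -34.29692802  69.51529701  10.6000779
  94.82443158  16.72561881]
[0.00532379 0.00149208 0.21733765]
(np.float64(321.10243968673024), np.float64(266.99046210979606))
```

View pics/w4.png

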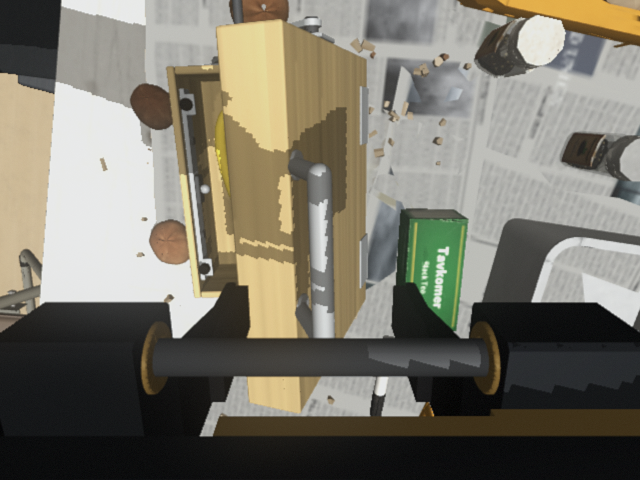

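Bar at column ~321, row 267, as predicted. Descending and gripping.

Call:
drive_tool(rows=[0.005,0.001,0.028,0,0,-0.005,0.2,0,0,0.025,0,0,0,0,0,0,0,0,0,0,-0.3,0,0,0,0,0,0,-1,0,0,0,0,0,0,-1], grip_force=40)

```text
time_s: 8.38
tool_pos: [0.6259, -0.1175, 0.4963]
tool_rot: [179.9, 0.1, 105.3]
force: [-0.3, -0.2, -0.5]
grip_width: 0.0215
grasp_force: 0.0
```

Call:
drive_tool(rows=[0,0,0,0,0,0,-1,0,0,0,0,0,0,-1,0,0,0,0,0,0,-1])

```text
time_s: 8.75
tool_pos: [0.625, -0.1181, 0.496]
tool_rot: [-179.9, 0.0, 105.2]
force: [-4.5, -0.6, 3.9]
grip_width: 0.0106
grasp_force: 40.0
```

Run:
```python
import numpy as np
ph=np.radians(np.arange(81.7,12,-2.2));x=-.218*np.cos(ph);z=.218*np.sin(ph)
X=np.round((x-x[0])*2e3)/2;Z=np.round((z[0]-z)*2e3)/2
for i in range(1,len(ph)): print(i,round(np.degrees(ph[i]),1),"ty",np.diff(X)[i-1],"tz",np.diff(Z)[i-1],"cum",X[i],Z[i])
```

```text
1 79.5 ty -8.5 tz 1.5 cum -8.5 1.5
2 77.3 ty -8.0 tz 1.5 cum -16.5 3.0
3 75.1 ty -8.0 tz 2.0 cum -24.5 5.0
4 72.9 ty -8.0 tz 2.5 cum -32.5 7.5
5 70.7 ty -8.0 tz 2.5 cum -40.5 10.0
6 68.5 ty -8.0 tz 3.0 cum -48.5 13.0
7 66.3 ty -7.5 tz 3.0 cum -56.0 16.0
8 64.1 ty -8.0 tz 3.5 cum -64.0 19.5
9 61.9 ty -7.0 tz 4.0 cum -71.0 23.5
10 59.7 ty -7.5 tz 4.0 cum -78.5 27.5
11 57.5 ty -7.0 tz 4.5 cum -85.5 32.0
12 55.3 ty -7.0 tz 4.5 cum -92.5 36.5
13 53.1 ty -7.0 tz 5.0 cum -99.5 41.5
14 50.9 ty -6.5 tz 5.0 cum -106.0 46.5
15 48.7 ty -6.5 tz 5.5 cum -112.5 52.0
16 46.5 ty -6.0 tz 5.5 cum -118.5 57.5
17 44.3 ty -6.0 tz 6.0 cum -124.5 63.5
18 42.1 ty -6.0 tz 6.0 cum -130.5 69.5
19 39.9 ty -5.5 tz 6.5 cum -136.0 76.0
20 37.7 ty -5.0 tz 6.5 cum -141.0 82.5
21 35.5 ty -5.0 tz 6.5 cum -146.0 89.0
22 33.3 ty -4.5 tz 7.0 cum -150.5 96.0
23 31.1 ty -4.5 tz 7.0 cum -155.0 103.0
24 28.9 ty -4.5 tz 7.5 cum -159.5 110.5
25 26.7 ty -4.0 tz 7.5 cum -163.5 118.0
26 24.5 ty -3.5 tz 7.5 cum -167.0 125.5
27 22.3 ty -3.0 tz 7.5 cum -170.0 133.0
28 20.1 ty -3.5 tz 8.0 cum -173.5 141.0
29 17.9 ty -2.5 tz 7.5 cum -176.0 148.5
30 15.7 ty -2.5 tz 8.0 cum -178.5 156.5
31 13.5 ty -2.0 tz 8.5 cum -180.5 165.0
```

Call:
drive_tool(rows=[0,-0.0045,0.001,0,0,0,-1,0,-0.004,0.0005,0,0,0,-1,0,-0.008,0.0015,0,0,0,-1,0,-0.008,0.002,0,0,0,-1])

```text
time_s: 9.25
tool_pos: [0.6027, -0.1242, 0.4915]
tool_rot: [179.7, 0.1, 105.3]
force: [3.2, -0.1, 5.3]
grip_width: 0.0108
grasp_force: 40.0
```

Call:
drive_tool(rows=[0,-0.008,0.0025,0,0,0,-1,0,-0.008,0.0025,0,0,0,-1,0,-0.008,0.003,0,0,0,-1,0,-0.0075,0.003,0,0,0,-1])

```text
time_s: 9.75
tool_pos: [0.5713, -0.1333, 0.4791]
tool_rot: [180.0, 0.1, 105.2]
force: [3.1, -1.5, 1.6]
grip_width: 0.0108
grasp_force: 40.1
```

Call:
drive_tool(rows=[0,-0.008,0.0035,0,0,0,-1,0,-0.007,0.004,0,0,0,-1,0,-0.0075,0.004,0,0,0,-1,0,-0.007,0.0045,0,0,0,-1,0,-0.007,0.0045,0,0,0,-1])

```text
time_s: 10.38
tool_pos: [0.5361, -0.1434, 0.4577]
tool_rot: [-180.0, 0.1, 105.2]
force: [2.2, -5.6, 2.1]
grip_width: 0.0106
grasp_force: 40.1
```

Call:
drive_tool(rows=[0,-0.007,0.005,0,0,0,-1,0,-0.0065,0.005,0,0,0,-1,0,-0.0065,0.0055,0,0,0,-1,0,-0.006,0.0055,0,0,0,-1,0,-0.006,0.006,0,0,0,-1])

```text
time_s: 11.0
tool_pos: [0.5052, -0.1517, 0.4305]
tool_rot: [-180.0, 0.1, 105.2]
force: [3.3, -5.3, 1.9]
grip_width: 0.0103
grasp_force: 40.1
```

Call:
drive_tool(rows=[0,-0.006,0.006,0,0,0,-1,0,-0.0055,0.0065,0,0,0,-1,0,-0.005,0.0065,0,0,0,-1,0,-0.005,0.0065,0,0,0,-1,0,-0.0045,0.007,0,0,0,-1])

```text
time_s: 11.62
tool_pos: [0.4801, -0.1585, 0.3979]
tool_rot: [-180.0, 0.0, 105.2]
force: [2.2, -5.1, -0.1]
grip_width: 0.0107
grasp_force: 40.1
```

Call:
drive_tool(rows=[0,-0.0045,0.007,0,0,0,-1,0,-0.0045,0.0075,0,0,0,-1,0,-0.004,0.0075,0,0,0,-1,0,-0.0035,0.0075,0,0,0,-1,0,0,0,0,0,0,-1])

```text
time_s: 12.25
tool_pos: [0.4639, -0.1628, 0.3677]
tool_rot: [-179.9, 0.0, 105.2]
force: [2.9, -6.7, -2.9]
grip_width: 0.0109
grasp_force: 40.0
```

Call:
drive_tool(rows=[0,-0.003,0.0075,0,0,0,-1,0,-0.003,0.0075,0,0,0,-1,0,-0.001,0.004,0,0,0,-1,0,-0.001,0.004,0,0,0,-1,0,0,0,0,0,0,-1])

```text
time_s: 12.88
tool_pos: [0.4559, -0.1649, 0.3449]
tool_rot: [-179.9, -0.0, 105.2]
force: [1.0, -6.4, -2.6]
grip_width: 0.0108
grasp_force: 40.1
```

Call:
drive_tool(rows=[0,-0.0005,0.002,0,0,0,-1,0,-0.0005,0.002,0,0,0,-1,0,-0.0005,0.002,0,0,0,-1])

```text
time_s: 13.25
tool_pos: [0.4543, -0.1653, 0.3393]
tool_rot: [-179.8, -0.0, 105.2]
force: [-0.4, -6.4, 0.3]
grip_width: 0.0107
grasp_force: 40.1
```

Call:
drive_tool(rows=[0,-0.0005,0.0015,0,0,0,-1,0,-0.0005,0.0015,0,0,0,-1])

```text
time_s: 13.5
tool_pos: [0.4534, -0.1656, 0.3363]
tool_rot: [-179.9, 0.0, 105.2]
force: [-0.8, -5.8, 0.4]
grip_width: 0.0106
grasp_force: 40.1
```

Call:
drive_tool(rows=[0,-0.0005,0.0015,0,0,0,-1,0,-0.0005,0.0015,0,0,0,-1])

```text
time_s: 13.75
tool_pos: [0.4526, -0.1658, 0.3335]
tool_rot: [-179.9, 0.0, 105.2]
force: [-0.1, -5.8, 1.4]
grip_width: 0.0111
grasp_force: 40.1
```

Call:
drive_tool(rows=[0,-0.0003,0.0015,0,0,0,-1,0,-0.0003,0.0015,0,0,0,-1])

```text
time_s: 14.0
tool_pos: [0.4519, -0.166, 0.3304]
tool_rot: [-179.9, 0.0, 105.2]
force: [0.1, -6.3, 0.7]
grip_width: 0.0107
grasp_force: 40.1
```

Call:
drive_tool(rows=[0,-0.0003,0.0015,0,0,0,-1,0,-0.0002,0.001,0,0,0,-1])

```text
time_s: 14.25
tool_pos: [0.4514, -0.1662, 0.3279]
tool_rot: [-179.8, 0.0, 105.2]
force: [-1.8, -5.7, 1.0]
grip_width: 0.0111
grasp_force: 40.1
```

Call:
drive_tool(rows=[0,-0.0003,0.001,0,0,0,-1,0,-0.0002,0.001,0,0,0,-1])

```text
time_s: 14.5
tool_pos: [0.451, -0.1663, 0.3259]
tool_rot: [-179.9, 0.0, 105.2]
force: [1.2, -6.0, 0.9]
grip_width: 0.0106
grasp_force: 40.1
```

Call:
drive_tool(rows=[0,-0.0002,0.001,0,0,0,-1,0,-0.0002,0.001,0,0,0,-1])

```text
time_s: 14.75
tool_pos: [0.4505, -0.1664, 0.3239]
tool_rot: [-179.9, 0.0, 105.2]
force: [-0.6, -5.8, 0.5]
grip_width: 0.0114
grasp_force: 40.1
```

Call:
drive_tool(rows=[0,-0.0002,0.001,0,0,0,-1,0,-0.0002,0.001,0,0,0,-1])

```text
time_s: 15.0
tool_pos: [0.4502, -0.1665, 0.3219]
tool_rot: [-179.9, 0.0, 105.2]
force: [0.5, -5.6, 0.8]
grip_width: 0.0105
grasp_force: 40.1
```

Call:
drive_tool(rows=[0,-0.0002,0.001,0,0,0,-1,0,-0.0002,0.001,0,0,0,-1])

```text
time_s: 15.25
tool_pos: [0.4498, -0.1666, 0.3199]
tool_rot: [-179.9, 0.0, 105.2]
force: [0.2, -6.0, 0.1]
grip_width: 0.0104
grasp_force: 40.1
```

Call:
drive_tool(rows=[0,-0.0002,0.001,0,0,0,-1,0,-0.0002,0.001,0,0,0,-1])

```text
time_s: 15.5
tool_pos: [0.4494, -0.1667, 0.318]
tool_rot: [-179.9, 0.0, 105.2]
force: [-1.1, -6.9, 1.7]
grip_width: 0.0108
grasp_force: 40.1
```

Call:
drive_tool(rows=[0,-0.0001,0.001,0,0,0,-1,0,-0.0001,0.001,0,0,0,-1])

```text
time_s: 15.75
tool_pos: [0.4492, -0.1668, 0.3163]
tool_rot: [-179.8, 0.0, 105.2]
force: [-0.4, -5.1, 4.6]
grip_width: 0.0105
grasp_force: 40.1
```

Contact with the catch is starting, at 4.6 N.

Call:
drive_tool(rows=[0,-0.0001,0.001,0,0,0,-1,0,0,0.001,0,0,0,-1])

```text
time_s: 16.0
tool_pos: [0.449, -0.1668, 0.3147]
tool_rot: [-179.8, 0.0, 105.2]
force: [-2.5, -4.1, 7.0]
grip_width: 0.0109
grasp_force: 40.1
```

Call:
drive_tool(rows=[0,-0.0001,0.001,0,0,0,-1,0,0,0,0,0,0,-1])

```text
time_s: 16.25
tool_pos: [0.4488, -0.1669, 0.3134]
tool_rot: [-179.8, 0.0, 105.2]
force: [-3.0, -6.3, 4.4]
grip_width: 0.0109
grasp_force: 40.1
```

Call:
drive_tool(rows=[0,0,0.001,0,0,0,-1,0,0,0,0,0,0,-1])

```text
time_s: 16.5
tool_pos: [0.4486, -0.167, 0.312]
tool_rot: [-179.8, 0.0, 105.2]
force: [-1.3, -5.8, 1.7]
grip_width: 0.0109
grasp_force: 40.1
```

Call:
drive_tool(rows=[0,0,0.001,0,0,0,-1,0,0,0,0,0,0,-1])

```text
time_s: 16.75
tool_pos: [0.4485, -0.167, 0.3106]
tool_rot: [-179.8, -0.0, 105.2]
force: [-1.3, -6.6, 0.3]
grip_width: 0.0111
grasp_force: 40.1
```

Call:
drive_tool(rows=[0,0,0.001,0,0,0,-1,0,0,0,0,0,0,-1])

```text
time_s: 17.0
tool_pos: [0.4484, -0.1671, 0.3096]
tool_rot: [-179.7, -0.0, 105.2]
force: [-1.5, -5.9, 0.4]
grip_width: 0.0108
grasp_force: 40.1
```

Call:
drive_tool(rows=[0,0,0.001,0,0,0,-1,0,0,0,0,0,0,-1])

```text
time_s: 17.25
tool_pos: [0.4483, -0.1671, 0.3084]
tool_rot: [-179.7, -0.0, 105.2]
force: [-2.1, -7.0, -0.2]
grip_width: 0.011
grasp_force: 40.1
```

Call:
drive_tool(rows=[0,0,0.001,0,0,0,-1,0,0,0,0,0,0,-1])

```text
time_s: 17.5
tool_pos: [0.4482, -0.1671, 0.3077]
tool_rot: [-179.7, -0.0, 105.2]
force: [-3.1, -7.2, 2.5]
grip_width: 0.0108
grasp_force: 40.1
```

Call:
drive_tool(rows=[0,0,0.001,0,0,0,-1,0,0,0,0,0,0,-1])

```text
time_s: 17.75
tool_pos: [0.4482, -0.1671, 0.3071]
tool_rot: [-179.7, -0.0, 105.2]
force: [-3.6, -5.8, 5.1]
grip_width: 0.0106
grasp_force: 40.1
```

Call:
drive_tool(rows=[0,0,0.001,0,0,0,-1,0,0,0,0,0,0,-1])

```text
time_s: 18.0
tool_pos: [0.4482, -0.1672, 0.3065]
tool_rot: [-179.7, 0.0, 105.2]
force: [-5.4, -6.8, 8.4]
grip_width: 0.0108
grasp_force: 40.1
```

Call:
drive_tool(rows=[0,0,0.001,0,0,0,-1,0,0,0,0,0,0,-1])

```text
time_s: 18.25
tool_pos: [0.4482, -0.1671, 0.306]
tool_rot: [-179.7, 0.0, 105.2]
force: [-6.6, -6.5, 10.9]
grip_width: 0.0108
grasp_force: 40.1
```

Call:
drive_tool(rows=[0,0,0.001,0,0,0,-1,0,0,0,0,0,0,-1])

```text
time_s: 18.5
tool_pos: [0.4482, -0.1671, 0.3054]
tool_rot: [-179.6, 0.0, 105.2]
force: [-7.7, -5.4, 13.6]
grip_width: 0.0107
grasp_force: 40.1
```

Call:
drive_tool(rows=[0,0,0.001,0,0,0,-1,0,0,0,0,0,0,-1])

```text
time_s: 18.75
tool_pos: [0.4482, -0.1671, 0.3049]
tool_rot: [-179.6, 0.0, 105.2]
force: [-9.3, -4.7, 18.3]
grip_width: 0.0108
grasp_force: 40.1
```

Call:
drive_tool(rows=[0,0,-0.002,0,0,0,-1,0,0,-0.002,0,0,0,-1,0,0,-0.001,0,0,0,-1,0,0,0,0,0,0,-1])

```text
time_s: 19.25
tool_pos: [0.4482, -0.1671, 0.3075]
tool_rot: [-179.7, -0.0, 105.2]
force: [-1.5, -7.3, 0.0]
grip_width: 0.0107
grasp_force: 40.1
```

Call:
drive_tool(rows=[0,0,0,0,0,0,-0.4,0,0,0,0,0,0,-0.4,0,0,0,0,0,0,-0.4,0,0,-0.01,0,0,0,-0.3,0,0,-0.02,0,0,0,-0.3])

```text
time_s: 19.88
tool_pos: [0.4499, -0.1655, 0.339]
tool_rot: [-179.9, -0.1, 105.3]
force: [-0.1, 0.3, -0.4]
grip_width: 0.0302
grasp_force: 0.0
```

Call:
drive_tool(rows=[0,0,-0.05,0,0,0,-0.3,0,0,-0.05,0,0,0,-0.3,0,0,-0.05,0,0,0,-0.3,0,0,0,0,0,0,-0.3])

```text
time_s: 20.38
tool_pos: [0.451, -0.1654, 0.4938]
tool_rot: [179.6, 0.3, 105.3]
force: [-0.4, -0.8, -0.7]
grip_width: 0.0303
grasp_force: 0.0
```

Run:
```python
from h import *
o=get_obs();print(o['tool_pos'],o['tool_rot'],o['force'],o['time_s'])
d=cam('wrist')
t=cam('scene')
c=t['color'][150:330,190:430]
im=np.zeros((600,800,3),np.uint8)
im[:300,:400]=cv2.resize(d['color'],(400,300))
im[:300,400:]=cv2.resize(c,(400,300))
k=cam('top')['color'][195:315,195:355];im[300:,:400]=cv2.resize(k,(400,300))
cv2.imwrite('pics/f1.png',im)
for z in(.138,.142,.146,.15,.158):
    print(z,proj(d,(.4482,-.1671,z)))
```

```text
[ 0.45096647 -0.16538765  0.49383936] [179.6296031    0.32686604 105.27190171] [-0.3635974  -0.83451525 -0.72781712] 20.375
0.138 (np.float64(312.3182092145586), np.float64(212.144788225552))
0.142 (np.float64(312.26260912855594), np.float64(213.29713606665072))
0.146 (np.float64(312.20574629321766), np.float64(214.47565520666913))
0.15 (np.float64(312.1475771964481), np.float64(215.68124746200934))
0.158 (np.float64(312.02713593954894), np.float64(218.17747062181394))
```

View pics/f1.png

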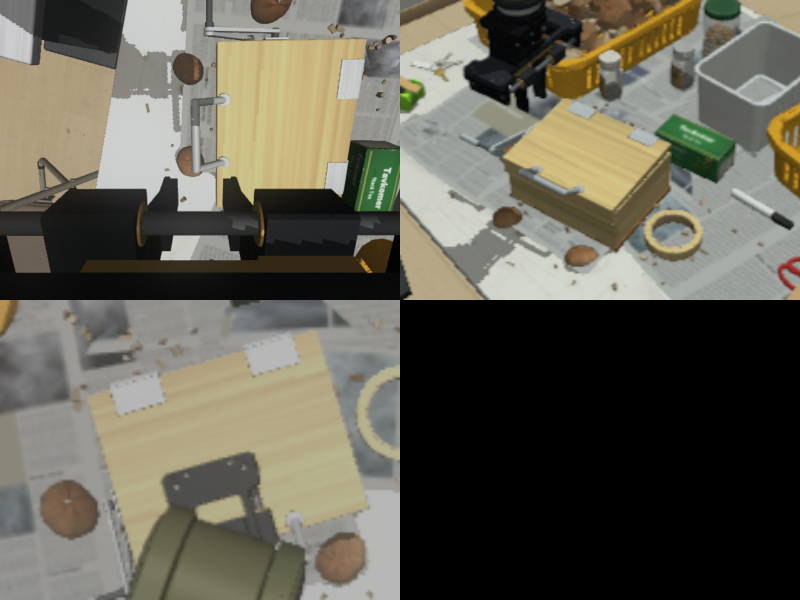

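The lid lies flat on the chest with its handle at the front. The tape, tea box, mushrooms and jar haven't moved. The catch gave way at 7 N, and after that the lid felt firm on its buffers up to 18 N.

```bash
python3 -c "
from cell import sign_off; print(sign_off())"
```

```text
the job is handed in; nothing more can be done
None
```

The job is handed in after about 20 s: I unlocked the stay first with the lid still standing open, then lowered the lid by its handle and pressed it until the catch gave at about 7 N; a final press of 18 N stayed well under the 30 N that crushes the buffers, and the last pictures show the lid shut and the other things where they were.

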